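# Tip the drained tube racks back onto their bases

### The arm

A 6-joint arm with a two-finger parallel gripper is mounted at the origin on the work surface. World frame = base frame: x ahead of the robot, y to its left, z up, the work surface at z = 0. Lengths are in mm, angles in degrees, forces in N, time in s.
With the tool pointing down it reaches from about 300 to 850 mm from the base axis. Payload 4.2 kg.
Tool frame: the origin (TCP) lies on the centre line of the jaws, within the pads' length; the fingertips stand 14 mm ahead of it and the grasp point (between the pads) lies 5 mm behind it; z points along the fingers, y is the line along which they close (so a half turn about z gives the same grasp; the last joint's range is limited). The gripper opens to 91 mm and grips with 3 to 60 N. Pads are 32 mm wide; open, the fingers measure 118 mm over their backs; the gripper's body (76 mm by 178 mm) begins 60 mm behind the grasp point.
Start: joints at [62.682, 18.312, 89.639, -0, 72.044, -1.146], TCP at [253.624, 516.059, 227.976] pointing down, gripper open.
Joint ranges: [-177.97, 177.97], [-48.28, 115.42], [12.27, 149.76], [-77.06, 257.06], [2.81, 150.46], [-146.56, 146.56]. Speed limits (degrees/s): [147.25, 147.25, 180, 180, 180, 180].

### API

Orientations are given as [roll, pitch, yaw] about the fixed x, y, z axes, in that order (R = Rz(yaw) Ry(pitch) Rx(roll)).
In Python, from workcell import * gives the robot as it stands. The module is installed in compiled form; this text tells all that it offers.
- The arm moves only by the shell command python3 -m crank 'ROWS' [FORCE]. ROWS is JSON, a list of rows, each an object of numbers: "grip": the finger opening in m, from 0 to 0.0912; "x", "y", "z": the shift along the tool's x, y, z in m; "yaw": the turn about the tool's z in rad. In form: [{"grip": .., "x": .., "y": .., "z": .., "yaw": ..}, ...]. A call has exactly 5 rows; each row is the pose to reach, as a shift and turn from the pose commanded when the call began, along the tool's axes at that moment; what a row does not reach only later rows make up. A row lasts 1/12 s, in which the tool goes at most 41.7 mm and 7.16 degrees, less where a joint would pass 70% of its speed; a pose out of reach is approached as far as the arm can. A call with a gripper value outside its range is refused whole. The fingers move at their own pace and stop on an object; FORCE is the grip in N (left out, the last holds). Time passes only in rows, so rows that repeat a pose let the fingers close, or fill a call up. It gives the time, the measured TCP pose, the force, the opening and the grip force at its end, in the units of the state.
- state(): the state, without advancing time (a new reading comes with each control period).
- grab_frame(name): name is "scene" or "top"; returns the picture (400x640x3 uint8, red, green, blue); there is no depth.
- camera_model(name): a dict with "intrinsics" (3x3 intrinsics, pixels), "R" (3x3) and "t" (3): a world point X has camera coordinates R X + t. Camera axes: x right, y down, z forward; pixel columns grow to the right and rows downward; lengths in mm; the calibration is good to about 2 mm. A picture is of the moment at which its call begins. camera_model takes no time and is no camera call.
- job_done(): hands the job in; it is judged then, once.
The state is a dict: "time_s": time; "qpos": joint angles; "qvel": joint speeds; "effort": joint torques, N m; "ee_pos": TCP position; "ee_rot": TCP orientation; "force": force on the tool from outside, world axes, zero at the start; "torque": the same for the moment, N m; "gripper_width": finger opening in mm; "gripper_force": force on a finger pad.
Only numpy, scipy, OpenCV 4.12 (cv2) and the standard library are available. Lean on these libraries where they do the work, as an engineer would, in place of code of your own. Each camera call takes 0.05 s, during which the arm holds its last target. There are 200 camera calls.

### The job

The two empty tube racks on the mat were washed and stood on their long sides to drain. Make them ready for loading: push each one over with the fingertips so that it comes down flat on its base, hole plate facing up, right where it stands. Only push: do not grip or lift the racks or shove them across the mat, and leave the loaded rack, the bottles and the tube alone.

Things in the scene. Friction and masses are not known exactly. Their poses are not given: they have to be found in the camera images.
- mat: Grey ribbed draining mat, fixed flat on the black bench, 440 mm (x) by 820 mm (y), 3 mm thick; origin at the centre of its underside, so its upper face is at z = 0.003. The two racks and the conical tube stand on it.
- rack_left: Empty 60-place tube rack near the left (+y) end of the mat, a loose block 205 x 105 x 55 mm, 0.22 kg, standing on a long side face (footprint 205 x 55, height 105) at any heading. Origin: centre of the face it starts on. x: level, out of the white hole plate (face at +27.5 mm; blue underside at -27.5 mm). y: along the 205 mm. z: up at the start. Lying right, its x points straight up.
- rack_left_plate: White plate with 5 x 12 round holes, the top 15 mm of rack_left's 55 mm (the rest is a blue tub), rigidly part of it; same origin and axes as rack_left. Pushed here near the upper edge at moderate speed, the rack tips without sliding, balances at about 27 degrees and then falls onto its base by itself.
- rack_left_base: Underside panel (base) of rack_left, blue, with four small dark feet, on the side away from the hole plate and rigidly part of the rack; same origin and axes as rack_left.
- rack_left_centre (a point): Centre of the block rack_left; 52.5 mm above the mat at the start, 27.5 mm when it lies on its base.
- rack_left_heel (a point): Middle of the long edge between the underside and the face that rack_left starts on: the edge about which it turns when tipped onto its base.
- rack_right: Empty 60-place tube rack near the right (-y) end of the mat, a loose block 205 x 105 x 55 mm, 0.22 kg, standing on a long side face (footprint 205 x 55, height 105) at any heading. Origin: centre of the face it starts on. x: level, out of the white hole plate (face at +27.5 mm; blue underside at -27.5 mm). y: along the 205 mm. z: up at the start. Lying right, its x points straight up.
- rack_right_plate: White plate with 5 x 12 round holes, the top 15 mm of rack_right's 55 mm (the rest is a blue tub), rigidly part of it; same origin and axes as rack_right. Pushed here near the upper edge at moderate speed, the rack tips without sliding, balances at about 27 degrees and then falls onto its base by itself.
- rack_right_base: Underside panel (base) of rack_right, blue, with four small dark feet, on the side away from the hole plate and rigidly part of the rack; same origin and axes as rack_right.
- rack_right_centre (a point): Centre of the block rack_right; 52.5 mm above the mat at the start, 27.5 mm when it lies on its base.
- rack_right_heel (a point): Middle of the long edge between the underside and the face that rack_right starts on: the edge about which it turns when tipped onto its base.
- full_rack: Bystander: the same kind of rack lying on its base, 205 (its y) x 105 (its x) x 55 mm, loaded with capped microtubes that stand 6 mm proud; right of the mat. Origin at the centre of its underside, z up.
- wash_bottle: Bystander: white squeeze bottle with red cap and bent spout, diameter 68 mm, 156 mm to the top of the cap, 196 mm to the top of the spout, which reaches 60 mm out along its -x; left of the mat. Origin at the centre of its underside, z up.
- conical_tube: Bystander: self-standing 50 ml tube with blue screw cap, diameter 34 mm, 111 mm tall, on the far part of the mat about midway between the two racks. Origin at the centre of its underside, z up.
- reagent_bottle: Bystander: amber bottle with blue cap, diameter 68 mm, 132 mm tall, just beyond the far edge of the mat, a little right of the middle. Origin at the centre of its underside, z up.
Not all that is in view belongs to the job. Leave any pink look-alike of the rack_left alone.

How it is judged (in metres and radians):
At the end, for the whole second after the job is handed in: Both racks lie on their bases with the white hole plate up (plate within 0.08 rad of level, centre less than 38 mm above the bench), at rest, the edge each turned about within 60 mm of where it stood; the loaded rack, both bottles and the conical tube still upright within 30 mm of where they were (angle between each of rack_left, rack_right's own x axis and vertical below 0.08 rad and height (world z) of each of rack_left_centre, rack_right_centre below 0.038 m and distance of each of rack_left_heel, rack_right_heel from where it was at the start of the episode below 0.06 m and linear speed of each of rack_left, rack_right below 0.02 m/s and angular speed of each of rack_left, rack_right below 0.1 rad/s and distance of each of full_rack, wash_bottle, conical_tube, reagent_bottle from where it was at the start of the episode below 0.03 m and angle between each of full_rack, wash_bottle, conical_tube, reagent_bottle's own z axis and vertical below 0.2 rad); the robot touches nothing.
It fails at once if a rack was lifted off the mat (its centre more than 88 mm above the bench) (height (world z) of any of rack_left_centre, rack_right_centre above 0.088 m).
It fails at once if a rack was gripped between the fingers (pressed on its hole plate and its underside at once) ((contact force between the fingers and rack_left_plate above 3 N and contact force between the fingers and rack_left_base above 3 N) or (contact force between the fingers and rack_right_plate above 3 N and contact force between the fingers and rack_right_base above 3 N)).
It fails at once if a rack was shoved or carried away: the edge it tips about went more than 60 mm from where it stood (distance of any of rack_left_heel, rack_right_heel from where it was at the start of the episode above 0.06 m).
It fails at once if the loaded rack, a bottle or the conical tube was moved 30 mm or tipped 0.2 rad (distance of any of full_rack, wash_bottle, conical_tube, reagent_bottle from where it was at the start of the episode above 0.03 m or angle between any of full_rack, wash_bottle, conical_tube, reagent_bottle's own z axis and vertical above 0.2 rad).
It also fails if it takes over 42 s, if anything falls off the work surface, if the arm or the gripper's body presses on something with over 40 N, if the wrist force passes 120 N, or if a joint passes its speed limit or range.

## Working session

There is one attempt and no reset: what is moved stays moved. The work goes in short steps, Python scripts to look and compute and a shell command to move; the robot and the scene stay as the last step left them, time stands still between calls to the robot, and variables do not carry over. Pictures are saved under pics/ and viewed, at most 10 in all, crops included, and the job is handed in when it is done.

```bash
mkdir -p pics; python3 - <<'E'
from workcell import *
import cv2
for n in ("scene","top"):
    cv2.imwrite(f"pics/{n}0.png",cv2.resize(grab_frame(n)[:,:,::-1],(800,500),interpolation=cv2.INTER_CUBIC))
    m=camera_model(n);print(n,m)
s=state();print(s["time_s"],s["ee_pos"],s["ee_rot"],s["force"])
E
```

```text
scene {'intrinsics': array([[390.95645216,   0.        , 322.66772898],
       [  0.        , 390.95645216, 201.90204615],
       [  0.        ,   0.        ,   1.        ]]), 'R': array([[-0.83276558,  0.55337936, -0.01651578],
       [ 0.3526815 ,  0.50727303, -0.78631408],
       [-0.42675198, -0.66064011, -0.61760618]]), 't': array([ 429.35930246, -126.40546843, 1570.26296241])}
top {'intrinsics': array([[518.90265072,   0.        , 316.0751891 ],
       [  0.        , 518.90265072, 198.6672162 ],
       [  0.        ,   0.        ,   1.        ]]), 'R': array([[-0.0090904 , -0.99995666,  0.0020119 ],
       [-0.99783423,  0.00893999, -0.06516844],
       [ 0.06514763, -0.00259995, -0.99787225]]), 't': array([ -22.32569438,  500.88307965, 1710.33149609])}
0.1 [253.41686116 515.66402141 227.22407546] [-1.79910813e+02 -3.39426359e-03  1.53825751e+02] [ 0.37026924 -0.19302937  0.16048588]
```

View pics/scene0.png

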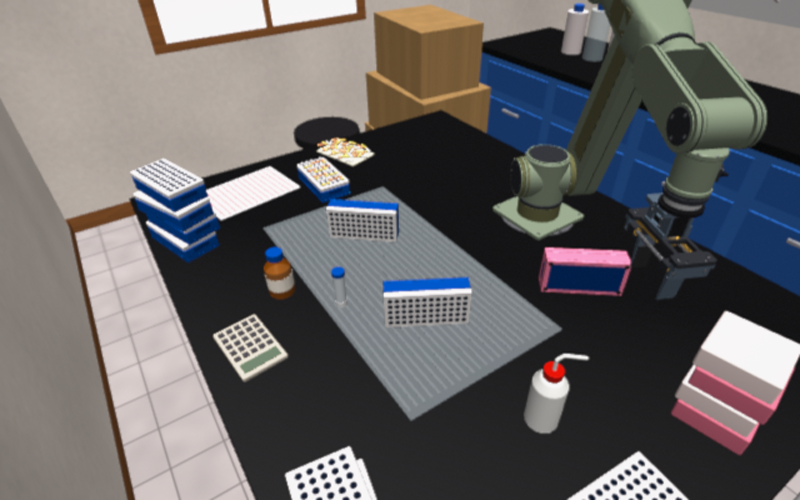

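View pics/top0.png

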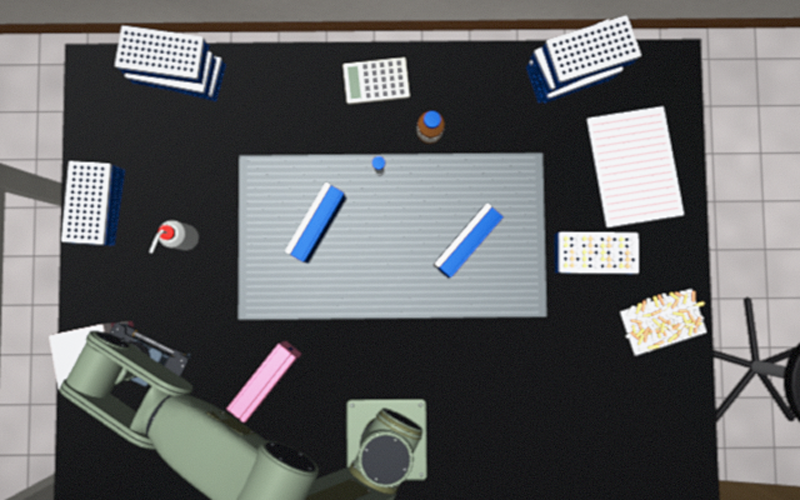

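```bash
python3 - <<'E'
from workcell import *
import cv2
f=grab_frame("top")[:,:,::-1]
cv2.imwrite("pics/crop.png",cv2.resize(f[140:230,220:420],(800,360),interpolation=cv2.INTER_CUBIC))
E
```

```text
(no output)
```

View pics/crop.png

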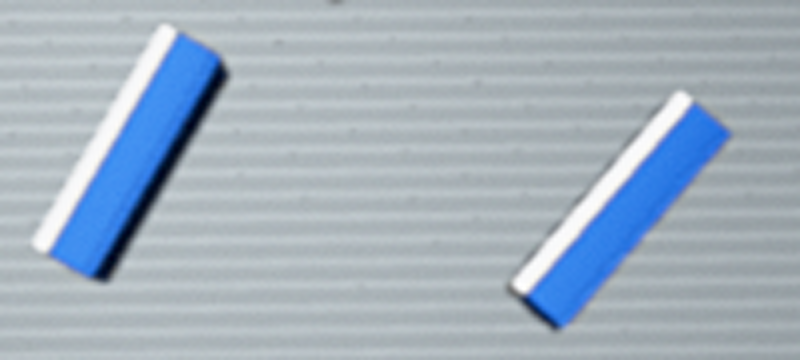

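```bash
cat >h.py <<'E'
from workcell import *
import numpy as np
from scipy.spatial.transform import Rotation as Ro
m=camera_model("top");K,R,t=m["intrinsics"],m["R"],m["t"]
def ray(u,v,z):
    d=R.T@np.linalg.solve(K,[u,v,1]);c=-R.T@t
    return c+d*(z-c[2])/d[2]
def tool(p):   # world point -> shift in tool axes; angle of tool axes
    s=state();T=Ro.from_euler("xyz",s["ee_rot"],degrees=True)
    return np.round(T.inv().apply(np.array(p)-s["ee_pos"]))
E
python3 - <<'E'
from h import *
C={"L":[(163,25),(32,246),(100,278),(222,58)],"R":[(681,91),(509,290),(562,328),(732,133)]}
s=state();T=Ro.from_euler("xyz",s["ee_rot"],degrees=True).as_matrix();print(T.round(2))
for k,c in C.items():
    P=np.array([ray(219.6+u/4,139.6+v/4,108) for u,v in c])[:,:2]
    y=P[0]-P[1]+P[3]-P[2];L=np.linalg.norm(y)/2;y/=np.linalg.norm(y)
    n=np.array([-y[1],y[0]]) # plate normal
    c0=P.mean(0);w=np.linalg.norm(P[0]-P[3]),np.linalg.norm(P[1]-P[2])
    print(k,P.round(),"L",L,"w",w,"c",c0.round(),"n",n.round(3),np.degrees(np.arctan2(n[1],n[0])))
    pm=(P[0]+P[1])/2
    for d in (60,):
        a=pm+n*d;print("approach",a.round(),"tool shift",tool([*a,240]), "at 102",tool([*a,104]))
for n,(u,v,z) in {"wash":(167,233,156),"con":(378,162,111),"amb":(431,120,132)}.items(): print(n,ray(u*.8,v*.8,z).round())
E
```

```text
[[-0.9   0.44 -0.  ]
 [ 0.44  0.9  -0.  ]
 [ 0.   -0.   -1.  ]]
L [[664. 149.]
 [489. 252.]
 [464. 199.]
 [637. 102.]] L 200.75257954617058 w (np.float64(53.7956965843368), np.float64(59.35414374122722)) c [564. 175.] n [0.498 0.867] 60.11299782520032
approach [607. 252.] tool shift [-433.  -81.  -13.] at 102 [-433.  -80.  123.]
R [[ 608. -261.]
 [ 451. -123.]
 [ 421. -164.]
 [ 574. -301.]] L 206.82320745725485 w (np.float64(52.13214842060064), np.float64(51.14368135488355)) c [ 514. -212.] n [0.664 0.747] 48.36084485366193
approach [ 570. -147.] tool shift [-576. -456.  -12.] at 102 [-576. -455.  124.]
wash [534. 532. 156.]
con [714.  15. 111.]
amb [ 816. -120.  132.]
```

```bash
python3 -m crank '[{"grip":0,"x":-0.03,"y":-0.006,"z":0,"yaw":0.065},{"grip":0,"x":-0.065,"y":-0.012,"z":0,"yaw":0.065},{"grip":0,"x":-0.1,"y":-0.018,"z":0,"yaw":0.065},{"grip":0,"x":-0.135,"y":-0.024,"z":0,"yaw":0.065},{"grip":0,"x":-0.17,"y":-0.03,"z":0,"yaw":0.065}]' 20
python3 -c "
from h import *
print(tool([607,252,228]),tool([607,252,102]),state()['ee_rot'])"
```

```text
time_s: 0.57
ee_pos: [393.9, 413.0, 227.7]
ee_rot: [-180.0, -0.0, 150.1]
force: [0.2, 0.7, 0.1]
gripper_width: 60.9
gripper_force: 0.0
[-265.  -33.   -0.] [-265.  -33.  126.] [-1.79974830e+02 -7.68166268e-03  1.50132772e+02]
```

```bash
python3 -m crank '[{"grip":0,"x":-0.035,"y":-0.006,"z":0,"yaw":0},{"grip":0,"x":-0.07,"y":-0.012,"z":0,"yaw":0},{"grip":0,"x":-0.105,"y":-0.018,"z":0,"yaw":0},{"grip":0,"x":-0.14,"y":-0.022,"z":0,"yaw":0},{"grip":0,"x":-0.17,"y":-0.025,"z":0,"yaw":0}]' 
python3 -m crank '[{"grip":0,"x":-0.03,"y":-0.002,"z":0.01,"yaw":0},{"grip":0,"x":-0.06,"y":-0.004,"z":0.03,"yaw":0},{"grip":0,"x":-0.08,"y":-0.006,"z":0.05,"yaw":0},{"grip":0,"x":-0.092,"y":-0.007,"z":0.08,"yaw":0},{"grip":0,"x":-0.092,"y":-0.007,"z":0.11,"yaw":0}]' 
python3 -m crank '[{"grip":0,"x":0,"y":0,"z":0.015,"yaw":0},{"grip":0,"x":0,"y":0,"z":0.015,"yaw":0},{"grip":0,"x":0,"y":0,"z":0.015,"yaw":0},{"grip":0,"x":0,"y":0,"z":0.015,"yaw":0},{"grip":0,"x":0,"y":0,"z":0.015,"yaw":0}]' 
python3 -c "
from h import *
import cv2
print(tool([607,252,102]),tool([577,200,102]),state()['ee_rot'])
cv2.imwrite('pics/a.png',grab_frame('scene')[:,:,::-1])"
```

```text
time_s: 0.98
ee_pos: [529.3, 305.9, 227.7]
ee_rot: [-180.0, 0.0, 150.1]
force: [0.2, 0.7, 0.2]
gripper_width: 27.3
gripper_force: 0.0
time_s: 1.4
ee_pos: [606.8, 254.0, 116.9]
ee_rot: [179.9, 0.1, 150.0]
force: [-0.2, 0.1, -0.8]
gripper_width: 0.5
gripper_force: 0.0
time_s: 1.82
ee_pos: [605.1, 256.5, 104.9]
ee_rot: [179.8, 0.1, 150.1]
force: [0.2, 0.3, 0.0]
gripper_width: 0.4
gripper_force: 0.0
[-4. -3.  3.] [ -4. -63.   3.] [1.79833814e+02 1.25563887e-01 1.50124962e+02]
```

View pics/a.png

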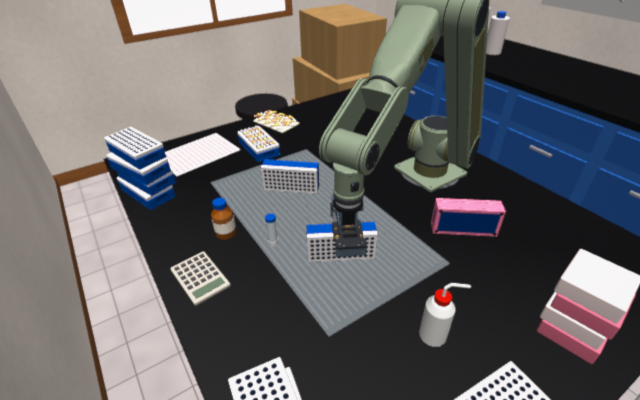

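The picture shows the closed fingers at about (347,248), in front of the middle of the left rack's plate, roughly 50 mm off it. Now I push along -y of the tool.

```bash
python3 -m crank '[{"grip":0,"x":0,"y":-0.01,"z":0,"yaw":0},{"grip":0,"x":0,"y":-0.02,"z":0,"yaw":0},{"grip":0,"x":0,"y":-0.03,"z":0,"yaw":0},{"grip":0,"x":0,"y":-0.04,"z":0,"yaw":0},{"grip":0,"x":0,"y":-0.05,"z":0,"yaw":0}]' 
python3 -m crank '[{"grip":0,"x":0,"y":-0.01,"z":0,"yaw":0},{"grip":0,"x":0,"y":-0.02,"z":0,"yaw":0},{"grip":0,"x":0,"y":-0.03,"z":0,"yaw":0},{"grip":0,"x":0,"y":-0.04,"z":0,"yaw":0},{"grip":0,"x":0,"y":-0.05,"z":0,"yaw":0}]' 
python3 -c "
from h import *
import cv2
cv2.imwrite('pics/b.png',grab_frame('scene')[:,:,::-1])"
```

```text
time_s: 2.28
ee_pos: [578.5, 211.3, 103.2]
ee_rot: [180.0, 0.0, 150.1]
force: [-0.2, 0.9, 0.2]
gripper_width: 0.4
gripper_force: 0.4
time_s: 2.7
ee_pos: [553.6, 168.1, 102.8]
ee_rot: [-180.0, -0.0, 150.1]
force: [-0.4, 0.1, 0.7]
gripper_width: 0.3
gripper_force: 0.0
```

View pics/b.png

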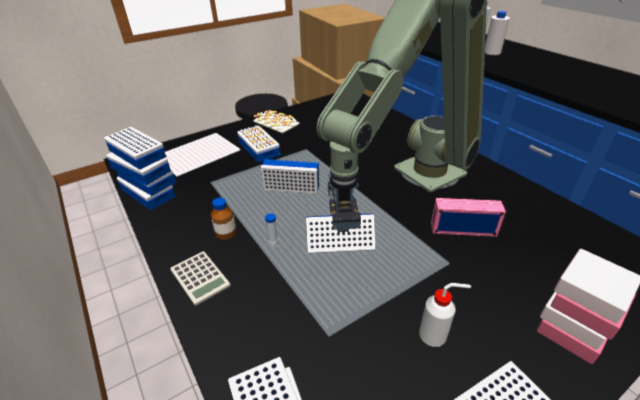

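The left rack is past its balance point or close to it, with the plate at about (340,232). I push a little further, then rise.

```bash
python3 -m crank '[{"grip":0,"x":0,"y":-0.006,"z":0,"yaw":0},{"grip":0,"x":0,"y":-0.012,"z":0,"yaw":0},{"grip":0,"x":0,"y":-0.015,"z":0,"yaw":0},{"grip":0,"x":0,"y":-0.015,"z":0,"yaw":0},{"grip":0,"x":0,"y":-0.015,"z":0,"yaw":0}]' 
python3 -m crank '[{"grip":0,"x":0,"y":0,"z":-0.03,"yaw":0},{"grip":0,"x":0,"y":0,"z":-0.06,"yaw":0},{"grip":0,"x":0,"y":0,"z":-0.09,"yaw":0},{"grip":0,"x":0,"y":0,"z":-0.11,"yaw":0},{"grip":0,"x":0,"y":0,"z":-0.12,"yaw":0}]' 
python3 -c "
from h import *
import cv2
print(tool([570,-147,222]),tool([570,-147,102]),state()['ee_rot'])
cv2.imwrite('pics/c.png',grab_frame('scene')[100:300,150:450,::-1].repeat(2,0).repeat(2,1))"
```

```text
time_s: 3.17
ee_pos: [547.0, 156.2, 103.0]
ee_rot: [180.0, 0.0, 150.1]
force: [-0.3, -0.8, 1.0]
gripper_width: 0.7
gripper_force: 0.0
time_s: 3.58
ee_pos: [548.3, 156.9, 226.3]
ee_rot: [179.8, 0.2, 150.1]
force: [0.3, -0.4, 0.4]
gripper_width: 0.2
gripper_force: 0.0
[-170. -253.    4.] [-170. -253.  124.] [179.75518344   0.23040114 150.12587611]
```

View pics/c.png

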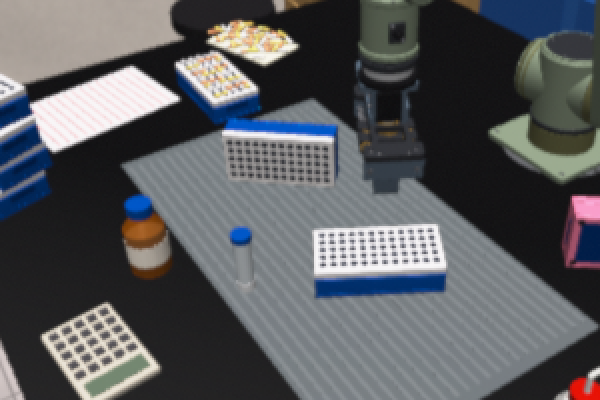

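Left rack lies flat with the plate up (crop 380,250). Next, the right rack.

```bash
python3 -m crank '[{"grip":0,"x":-0.02,"y":-0.03,"z":0,"yaw":0.05},{"grip":0,"x":-0.04,"y":-0.06,"z":0,"yaw":0.1},{"grip":0,"x":-0.06,"y":-0.09,"z":0,"yaw":0.15},{"grip":0,"x":-0.08,"y":-0.12,"z":0,"yaw":0.204},{"grip":0,"x":-0.10,"y":-0.15,"z":0,"yaw":0.204}]' 
python3 -c "
from h import *
print(tool([570,-147,226]),tool([570,-147,102]),state()['ee_rot'])"
```

```text
time_s: 4.05
ee_pos: [558.0, -25.0, 221.2]
ee_rot: [-179.9, -0.1, 138.4]
force: [-0.1, -0.1, -0.8]
gripper_width: 0.3
gripper_force: 0.0
[-90. -83.  -5.] [-90. -83. 119.] [-1.79916631e+02 -1.25639351e-01  1.38352866e+02]
```

```bash
python3 -m crank '[{"grip":0,"x":-0.025,"y":-0.022,"z":0,"yaw":0},{"grip":0,"x":-0.05,"y":-0.045,"z":0.01,"yaw":0},{"grip":0,"x":-0.075,"y":-0.065,"z":0.03,"yaw":0},{"grip":0,"x":-0.09,"y":-0.08,"z":0.05,"yaw":0},{"grip":0,"x":-0.09,"y":-0.08,"z":0.08,"yaw":0}]' 
python3 -m crank '[{"grip":0,"x":0,"y":0,"z":0.02,"yaw":0},{"grip":0,"x":0,"y":0,"z":0.039,"yaw":0},{"grip":0,"x":0,"y":0,"z":0.039,"yaw":0},{"grip":0,"x":0,"y":0,"z":0.039,"yaw":0},{"grip":0,"x":0,"y":0,"z":0.039,"yaw":0}]' 
python3 -c "
from h import *
import cv2
print(tool([570,-147,102]),tool([530,-192,102]),state()['ee_rot'])
cv2.imwrite('pics/d.png',grab_frame('scene')[100:300,150:450,::-1].repeat(2,0).repeat(2,1))"
```

```text
time_s: 4.47
ee_pos: [574.0, -147.6, 142.1]
ee_rot: [180.0, 0.2, 138.2]
force: [0.0, -0.3, 0.0]
gripper_width: 0.4
gripper_force: 0.0
time_s: 4.88
ee_pos: [573.4, -143.2, 104.3]
ee_rot: [180.0, 0.0, 138.4]
force: [0.3, -0.5, -0.5]
gripper_width: 0.4
gripper_force: 0.0
[ 0. -5.  2.] [  0. -65.   2.] [1.79978828e+02 2.75386436e-02 1.38432732e+02]
```

View pics/d.png

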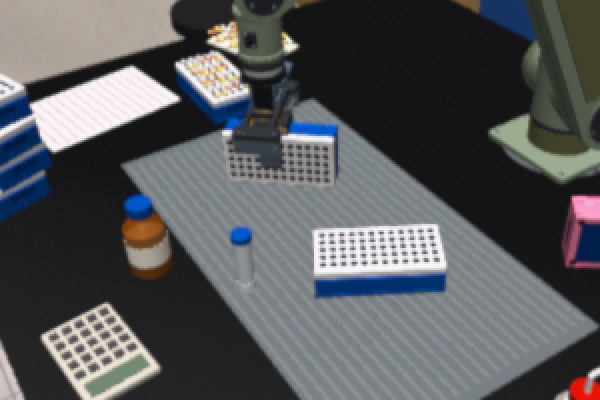

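The fingertips at crop (270,160) stand in front of the right rack's plate, near its middle. I use the same push, 115 mm in all.

```bash
python3 -m crank '[{"grip":0,"x":0,"y":-0.01,"z":0,"yaw":0},{"grip":0,"x":0,"y":-0.02,"z":0,"yaw":0},{"grip":0,"x":0,"y":-0.03,"z":0,"yaw":0},{"grip":0,"x":0,"y":-0.04,"z":0,"yaw":0},{"grip":0,"x":0,"y":-0.05,"z":0,"yaw":0}]' 
python3 -m crank '[{"grip":0,"x":0,"y":-0.01,"z":0,"yaw":0},{"grip":0,"x":0,"y":-0.02,"z":0,"yaw":0},{"grip":0,"x":0,"y":-0.03,"z":0,"yaw":0},{"grip":0,"x":0,"y":-0.04,"z":0,"yaw":0},{"grip":0,"x":0,"y":-0.05,"z":0,"yaw":0}]' 
python3 -m crank '[{"grip":0,"x":0,"y":-0.006,"z":0,"yaw":0},{"grip":0,"x":0,"y":-0.012,"z":0,"yaw":0},{"grip":0,"x":0,"y":-0.015,"z":0,"yaw":0},{"grip":0,"x":0,"y":-0.015,"z":0,"yaw":0},{"grip":0,"x":0,"y":-0.015,"z":0,"yaw":0}]' 
python3 -m crank '[{"grip":0,"x":0,"y":0,"z":-0.03,"yaw":0},{"grip":0,"x":0,"y":0,"z":-0.06,"yaw":0},{"grip":0,"x":0,"y":0,"z":-0.09,"yaw":0},{"grip":0,"x":0,"y":0,"z":-0.11,"yaw":0},{"grip":0,"x":0,"y":0,"z":-0.12,"yaw":0}]' 
python3 -m crank '[{"grip":0,"x":0,"y":0,"z":0,"yaw":0},{"grip":0,"x":0,"y":0,"z":0,"yaw":0},{"grip":0,"x":0,"y":0,"z":0,"yaw":0},{"grip":0,"x":0,"y":0,"z":0,"yaw":0},{"grip":0,"x":0,"y":0,"z":0,"yaw":0}]' 
python3 -c "
from h import *
import cv2
cv2.imwrite('pics/e.png',grab_frame('scene')[100:300,150:450,::-1].repeat(2,0).repeat(2,1))"
```

```text
time_s: 5.35
ee_pos: [538.9, -181.8, 104.3]
ee_rot: [180.0, 0.0, 138.4]
force: [-0.5, -0.3, 0.5]
gripper_width: 0.2
gripper_force: 0.0
time_s: 5.77
ee_pos: [505.7, -218.9, 103.8]
ee_rot: [-180.0, -0.0, 138.4]
force: [-0.1, 0.7, -0.2]
gripper_width: 0.2
gripper_force: 0.0
time_s: 6.18
ee_pos: [496.7, -229.3, 103.9]
ee_rot: [180.0, -0.0, 138.4]
force: [0.2, 0.2, 0.2]
gripper_width: 0.4
gripper_force: 0.0
time_s: 6.6
ee_pos: [498.2, -229.5, 227.1]
ee_rot: [179.9, 0.3, 138.5]
force: [1.4, -0.7, -0.2]
gripper_width: 0.3
gripper_force: 0.0
time_s: 7.02
ee_pos: [496.1, -229.0, 222.4]
ee_rot: [-180.0, -0.2, 138.4]
force: [0.7, -0.3, 0.1]
gripper_width: 0.7
gripper_force: 0.0
```

View pics/e.png

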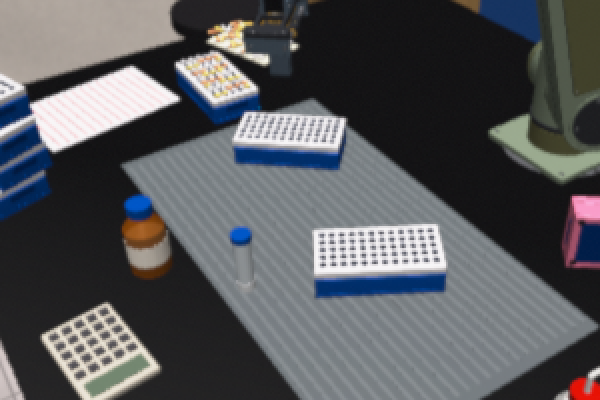

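Both racks lie flat with their plates up (crop 290,135 and 380,255). The bystanders have not moved and the gripper is clear.

```bash
python3 -c "
from workcell import *
print(job_done())"
```

```text
the job is handed in; nothing more can be done
None
```

Both racks were pushed over and lie flat on their bases with the hole plates up; the last picture shows the bystanders in its view undisturbed and the gripper clear, and I handed the job in just after the 7 s mark (no verdict was returned).

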